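# Gauge the dosing barrel and set its stop pin

## Task

Take the depth rod out of its stand, slide it into the bore of the chocolate dosing barrel and push the stiff piston inside all the way down until it bottoms firmly, never forcing it. Leave the rod standing there and let go, then raise the red stop pin beside the barrel until its top is level with the top of the rod. Do not disturb the bowl, jar, tin and spatula.

Things in the scene. Friction and masses are not known exactly. Their poses are not given: they have to be found in the camera images.
- doser: Fixed aluminium base plate 90 x 200 x 12 mm, turned about the vertical. Origin: centre of its underside, on the work surface; z up. At local y = -50 mm stands the dosing barrel, an upright steel cylinder, 56 mm outer diameter, flat top 105 mm above the work surface; at local y = +50 mm the red stop pin rises from a blue sleeve (both at x = 0).
- bore_mouth (a point): Centre of the barrel's open top, 105 mm above the work surface. Bore: 18.5 mm diameter, vertical, blind. The white piston in it (top 25 to 70 mm below the mouth at the start) slides down with about 5 N of drag and stays where left; after 15 to 25 mm of pushing it meets a hidden rubber-cushioned stop (yields 1 mm per 4 N), its top then 50 to 85 mm below the mouth, different every time.
- piston: White disc piston inside the bore, 17 mm diameter, 6 mm thick, visible only by looking down the bore. Origin: centre of its underside, 6 mm below the face that the rod's tip pushes on. Its hidden stop is not measured and must be felt.
- rod_grip (a point): Middle of the depth rod's blue cylindrical grip (22 mm diameter, 28 mm tall), on the rod's axis, 161 mm above its tip; z runs along the rod from tip to grip. The rod is steel, 16 mm in diameter, 175 mm long overall, about 0.2 to 0.3 kg, the tip chamfered over 4 mm. It starts upright, standing loosely in the stand.
- rod_tip (a point): Lower end of the depth rod, on its axis (chamfered, 11 mm across). The rod's own weight does not move the piston. The piston is surely bottomed once the rod bears on it with more than 9 N for 0.15 s (a rod held askew wedges on the bore's wall and bears less). More than 25 N on the piston, or 40 N in all on barrel and piston, does damage.
- rod_top (a point): Upper end of the depth rod: centre of the flat top of the blue grip, 175 mm above its tip.
- stand: Fixed grey block 75 x 75 x 50 mm with a vertical hole 42 mm deep of 19 mm diameter at its centre that holds the rod upright. Origin: centre of its underside.
- pin_top (a point): Centre of the flat top of the red knob (28 mm diameter, 22 mm tall, starting below this point) on the stop pin. The pin slides only vertically, with about 4 N of friction plus its weight of 0.8 N, and stays where it is left.
- stop_pin (a joint): Height of the stop pin in m: the knob's top is 145 mm above the work surface at 0 and rises with it, up to 0.110 m. It starts between 0.005 and 0.025, below where it will be needed.
- bowl: Loose steel bowl, 150 mm across, 60 mm high, bystander. Origin: centre of its underside.
- jar: Loose amber glass jar, 68 mm diameter, 100 mm high, bystander. Origin: centre of its underside.
- tin: Loose aluminium tin with a blue band, 72 mm diameter, 90 mm high, bystander. Origin: centre of its underside.
- spatula: Loose spatula with a wooden handle lying flat on the work surface beyond the work, bystander. Origin: on its underside.

How it is judged:
By the outcome, as a careful person would: the job done as asked, in the order asked, and still so for the second after the job is handed in, with the robot touching nothing.
It also fails if it takes over 67 s, if anything falls off the work surface, if the arm or the gripper's body presses on something with over 40 N, if the wrist force passes 120 N, or if a joint passes its speed limit or range.

## Robot

A 6-joint arm with a two-finger parallel gripper is mounted at the origin on the work surface. World frame = base frame: x ahead of the robot, y to its left, z up, the work surface at z = 0. Lengths are in m, angles in rad, forces in N, time in s.
With the tool pointing down it reaches from about 0.35 to 0.975 m from the base axis. Payload 4.9 kg.
Tool frame: the origin (TCP) lies midway between the tips of the shut fingers; the grasp point (between the pads) lies 19 mm behind it; z points along the fingers, y is the direction in which the jaws open and shut (so a half turn about z gives the same grasp; the last joint's range is limited). The gripper opens to 85 mm and grips with 20 to 120 N. Pads are 22 mm wide; open, the fingers measure 114 mm over their backs; the gripper's body (76 mm by 85 mm) begins 54 mm behind the grasp point. The pads swing forward as they close: fully open they stand 13 mm farther back than shut.
Start: joints at [-1.337, 0.053, 1.613, -0, 1.476, -0.119], TCP at [0.216, -0.586, 0.231] pointing down, gripper open.
Joint ranges: [-3.01, 3.01], [-1.01, 2.22], [0.06, 2.58], [-1.02, 4.17], [0.09, 2.62], [-3.14, 3.14]. Speed limits (rad/s): [2.57, 2.57, 3.14, 3.14, 3.14, 3.14].

## Interface

Orientations are given as a rotation vector (axis times angle).
In Python, from station import ctrl gives the robot as it stands.
- The arm moves only by the tool jog_arm, never from a script. Its argument "steps" is a list of rows, each an object of numbers: "dx", "dy", "dz": the shift along the world's x, y, z in units of 60 mm (1.0 is 60 mm); "twist": the turn about the world's z in units of 10 degrees (1.0 is 10 degrees). A call has 1 to 5 rows; each row is the pose to reach, as a shift and turn from the pose measured when the call began; what a row does not reach only later rows make up. A row lasts 1/8 s, in which the tool goes at most 62.5 mm and 10.7 degrees, less where a joint would pass 70% of its speed; a pose out of reach is approached as far as the arm can. A call with a gripper value outside its range is refused whole. "gripper" is the closure in counts, from 0 (fully open) to 255 (shut), set as the call begins (left out, the last holds). The fingers move at their own pace and stop on an object; "newtons" is the grip in N (left out, the last holds). Time passes only in rows, so rows that repeat a pose let the fingers close. It gives the time, the measured TCP pose, the force and the opening at its end, in the units of the state.
- ctrl.get_obs(): the state, without advancing time (a new reading comes with each control period).
- ctrl.get_image(name): name is "side" or "top"; returns a dict with "frame" (384x512x3 uint8, red, green, blue), "range_z" (384x512 float32, m along the optical axis (not along the pixel's ray), 0 where there is no reading), "fx", "fy", "cx", "cy" (pixels), "D" ([k1, k2, p1, p2, k3] as OpenCV has them; the pictures are not rectified), "extrinsics" (4x4, takes a point from camera to world coordinates). Camera axes: x right, y down, z forward; pixel columns grow to the right and rows downward; lengths in m; the calibration is good to about 2 mm. A picture is of the moment at which its call begins.
- ctrl.finish_job(): hands the job in, once; it reports no verdict.
The state is a dict: "t": time; "q": joint angles; "dq": joint speeds; "effort": joint torques, N m; "tool_pos": TCP position; "tool_rot": TCP orientation; "contact_force": force on the tool from outside, world axes, zero at the start; "wrist_torque": the same for the moment, N m; "opening": finger opening in m.
Only numpy, scipy, OpenCV 4.12 (cv2) and the standard library are available. Lean on these libraries where they do the work, as an engineer would, in place of code of your own. Each camera call takes 0.05 s, during which the arm holds its last target.

## Working session

There is one attempt and no reset: what is moved stays moved. The work goes in short steps, Python scripts to look and compute and a tool call to move; the robot and the scene stay as the last step left them, time stands still between calls to the robot, and variables do not carry over. Pictures are saved under pics/ and viewed, and the job is handed in when it is done.

Besides the shell and the picture viewer there is one more tool, called after "Request:" as name(argument=value, ...) on one line, values as JSON. jog_arm: Moves the arm, as the interface text tells. Its arguments: {"type":"object","properties":{"steps":{"type":"array"},"gripper":{"type":"number"},"newtons":{"type":"number"}},"required":["steps"]}

```bash
mkdir -p pics; ls; cat > h.py <<'E'
import numpy as np, cv2, pickle
from station import ctrl
def grab(n):
    d=ctrl.get_image(n); return d
def save(d,name): cv2.imwrite('pics/'+name,cv2.cvtColor(d['frame'],cv2.COLOR_RGB2BGR))
def K(d): return np.array([[d['fx'],0,d['cx']],[0,d['fy'],d['cy']],[0,0,1.]])
def ray(d,uv):
    uv=np.array(uv,float).reshape(-1,1,2)
    n=cv2.undistortPoints(uv,K(d),np.array(d['D'],float)).reshape(-1,2)
    E=np.array(d['extrinsics']); r=np.c_[n,np.ones(len(n))]@E[:3,:3].T
    return E[:3,3],r
def onplane(d,uv,z):
    o,r=ray(d,uv); return o+r*((z-o[2])/r[:,2])[:,None]
def depthpt(d,uv):
    o,r=ray(d,uv); uv=np.array(uv).reshape(-1,2).astype(int)
    return o+r*d['range_z'][uv[:,1],uv[:,0]][:,None]
def proj(d,P):
    E=np.linalg.inv(np.array(d['extrinsics'])); P=np.array(P,float).reshape(-1,3)
    return cv2.projectPoints(P,cv2.Rodrigues(E[:3,:3])[0],E[:3,3],K(d),np.array(d['D'],float))[0].reshape(-1,2)
E
python3 - <<'E'
from h import *
for n in('top','side'):
    d=grab(n); save(d,n+'0.png'); pickle.dump(d,open(n+'0.pkl','wb')); print(n,np.round(d['extrinsics'],3).tolist(),d['fx'],d['D'])
print(ctrl.get_obs())
E
```

```text
pics
top [[0.023, -0.989, 0.149, 0.474], [-1.0, -0.026, -0.017, 0.013], [0.02, -0.149, -0.989, 1.246], [0.0, 0.0, 0.0, 1.0]] 431.7302759797155 [0.04519462 0.         0.         0.         0.        ]
side [[0.981, -0.134, 0.137, 0.502], [-0.192, -0.693, 0.695, -0.77], [0.002, -0.709, -0.706, 0.909], [0.0, 0.0, 0.0, 1.0]] 351.54624596873134 [-0.0585179  0.         0.         0.         0.       ]
{'t': 0.1, 'q': array([-1.33701075e+00,  5.33029201e-02,  1.61414729e+00, -1.39179352e-05,
        1.47602685e+00, -1.19004077e-01]), 'dq': array([ 5.35460753e-05, -3.70460710e-04, -2.53541596e-03,  1.48495900e-03,
        1.77065301e-03, -7.05686204e-04]), 'effort': array([ 4.33995110e-04, -3.94903421e+01, -3.71363354e+01, -1.09054461e-04,
        3.95234500e-03, -2.58132523e-06]), 'tool_pos': array([ 0.21581009, -0.58595403,  0.2301841 ]), 'tool_rot': array([-3.09099201e+00, -5.50963427e-01,  1.91396434e-04]), 'contact_force': array([-0.16296543,  0.31995749, -0.58873624]), 'wrist_torque': array([ 0.01303982, -0.01893034,  0.00998828]), 'opening': 0.08560446562966782}
```

View pics/top0.png

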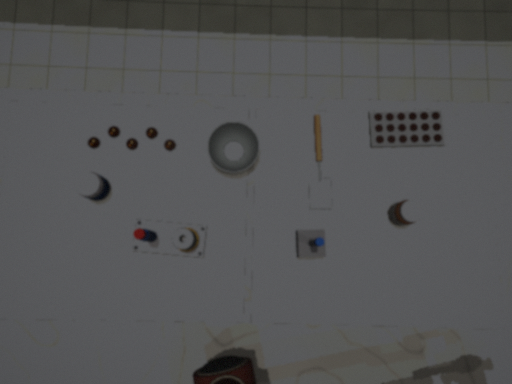

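View pics/side0.png

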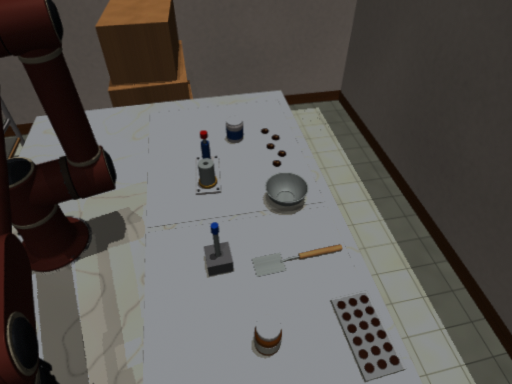

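The top view shows the stand and blue grip near (317,242), the doser with barrel (184,239) and red knob (140,235), bowl (233,147), tin (97,187), jar (400,212). The side view agrees. Next I'll measure these.

```bash
python3 - <<'E'
from h import *
T=pickle.load(open('top0.pkl','rb'));S=pickle.load(open('side0.pkl','rb'))
for n,d,(x0,y0,x1,y1) in(('ta',T,(125,210,215,265)),('tb',T,(285,220,345,265)),('sa',S,(185,120,230,200)),('sb',S,(195,215,245,280))):
    c=cv2.cvtColor(d['frame'],cv2.COLOR_RGB2BGR)[y0:y1,x0:x1]; c=np.clip(c.astype(float)*1.6,0,255).astype(np.uint8)
    cv2.imwrite('pics/'+n+'0.png',cv2.resize(c,None,fx=6,fy=6,interpolation=cv2.INTER_NEAREST))
def blobs(d,kind,roi):
    f=d['frame'].astype(int); R,G,B=f[...,0],f[...,1],f[...,2]
    m={'red':(R>90)&(R>2*G)&(R>2*B),'blue':(B>80)&(B>1.8*R)&(B>1.4*G)}[kind]
    z=np.zeros_like(m); x0,y0,x1,y1=roi; z[y0:y1,x0:x1]=1; m=(m&z).astype(np.uint8)
    n,l,s,c=cv2.connectedComponentsWithStats(m)
    return [(s[i].tolist(),c[i].round(2)) for i in range(1,n) if s[i,4]>8]
for n,d,roi in(('T',T,(120,200,345,275)),('S',S,(185,120,245,280))):
    for k in('red','blue'):
        for s,c in blobs(d,k,roi):
            print(n,k,s,c,depthpt(d,c).round(4))
# depth map based heights around the doser
def zmap(d,x0,y0,x1,y1):
    u,v=np.meshgrid(np.arange(x0,x1),np.arange(y0,y1)); uv=np.c_[u.ravel(),v.ravel()]
    P=depthpt(d,uv); return uv,P
uv,P=zmap(T,120,205,345,275)
for lo,hi,nm in((.098,.112,'barrel top'),(.044,.056,'stand top'),(.145,.175,'knob'),(.17,.2,'rodtop')):
    k=(P[:,2]>lo)&(P[:,2]<hi); print(nm,k.sum(),P[k].mean(0).round(4),P[k].min(0).round(4),P[k].max(0).round(4), P[k][:,2].std())
E
```

```text
T red [134, 230, 8, 8, 49] [137.65 233.35] [[0.5218 0.2781 0.1625]]
T blue [316, 238, 8, 8, 46] [319.78 241.28] [[ 0.512  -0.1712  0.1846]]
S red [200, 131, 7, 4, 21] [202.95 132.29] [[0.5214 0.2735 0.1652]]
S blue [211, 222, 7, 7, 37] [214. 225.] [[ 0.5123 -0.1718  0.1835]]
barrel top 336 [0.5132 0.1761 0.1048] [ 0.4862 -0.1655  0.0983] [0.5406 0.2752 0.111 ] 0.002271955899435486
stand top 656 [ 0.5108 -0.1533  0.05  ] [ 0.4727 -0.2095  0.0441] [0.5481 0.2684 0.056 ] 0.002333017602131518
knob 125 [0.5195 0.2391 0.1641] [ 0.501  -0.1702  0.1463] [0.5329 0.289  0.1747] 0.004526523842748242
rodtop 67 [ 0.5115 -0.1645  0.1818] [ 0.5006 -0.1818  0.1709] [0.5247 0.2754 0.186 ] 0.003051959091417199
```

View pics/ta0.png

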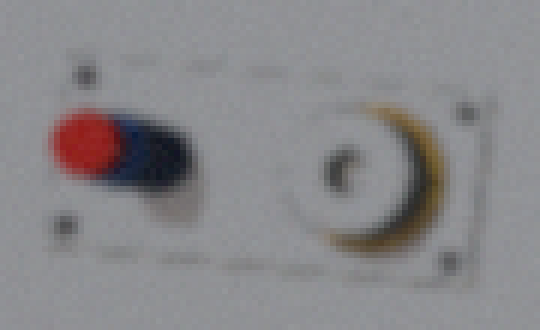

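View pics/tb0.png

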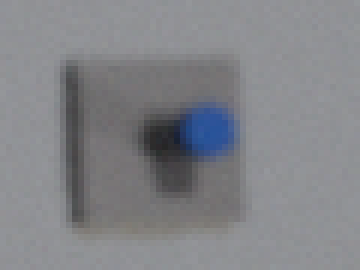

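View pics/sa0.png

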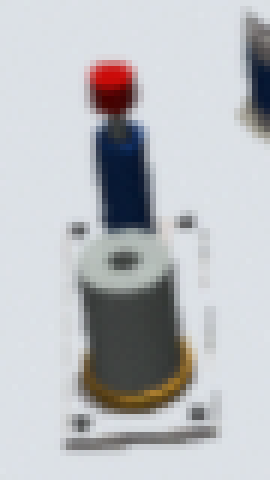

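View pics/sb0.png

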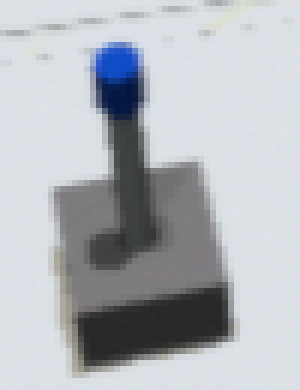

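```bash
python3 - <<'E'
from h import *
T=pickle.load(open('top0.pkl','rb'));S=pickle.load(open('side0.pkl','rb'))
def rg(d,x0,y0,x1,y1,lo,hi):
    u,v=np.meshgrid(np.arange(x0,x1),np.arange(y0,y1)); uv=np.c_[u.ravel(),v.ravel()]
    P=depthpt(d,uv); k=(P[:,2]>lo)&(P[:,2]<hi); P=P[k]; uv=uv[k]
    (cx,cy),r=cv2.minEnclosingCircle(P[:,:2].astype(np.float32))
    print(len(P),'mean',P.mean(0).round(4),'mid',((P.min(0)+P.max(0))/2).round(4),'ext',(np.ptp(P,0)).round(4),'mec',round(cx,4),round(cy,4),round(r,4))
    return P
for nm,d,b in(('T',T,[(165,215,205,265),(290,220,335,265),(125,220,160,250),(305,230,335,255)]),('S',S,[(190,150,220,190),(195,235,240,275),(190,125,215,140),(205,218,222,232)])):
    print(nm); rg(d,*b[0],.098,.112); P=rg(d,*b[1],.044,.056); print(cv2.minAreaRect((P[:,:2]*1000).astype(np.float32))); rg(d,*b[2],.156,.175); rg(d,*b[3],.177,.2)
# bore: dark pixels on barrel top
for nm,d,b,c in(('T',T,(165,215,205,265),None),('S',S,(190,150,220,190),None)):
    g=cv2.cvtColor(d['frame'],cv2.COLOR_RGB2GRAY)
    x0,y0,x1,y1=b; print(nm); print(g[(232 if nm=='T' else 158):(246 if nm=='T' else 170),(175 if nm=='T' else 197):(195 if nm=='T' else 215)])
E
```

```text
T
318 mean [0.5131 0.1766 0.1049] mid [0.5134 0.1766 0.1046] ext [0.0544 0.0527 0.0127] mec 0.5134 0.1775 0.0279
629 mean [ 0.5105 -0.1688  0.0499] mid [ 0.5104 -0.1716  0.0501] ext [0.0755 0.0758 0.0119] mec 0.5111 -0.1711 0.051
((510.5345153808594, -171.85426330566406), (73.95637512207031, 75.06784057617188), 1.7105493545532227)
107 mean [0.5206 0.2748 0.1649] mid [0.5204 0.2755 0.1644] ext [0.0251 0.0269 0.013 ] mec 0.5211 0.2756 0.0139
62 mean [ 0.5111 -0.1717  0.1825] mid [ 0.5104 -0.1719  0.1815] ext [0.0196 0.0199 0.0089] mec 0.5112 -0.1717 0.0106
S
147 mean [0.5161 0.1716 0.1052] mid [0.5157 0.1755 0.1043] ext [0.0536 0.0594 0.0114] mec 0.5141 0.1751 0.0303
526 mean [ 0.5132 -0.1773  0.0504] mid [ 0.5137 -0.1725  0.0499] ext [0.0779 0.0808 0.0116] mec 0.5139 -0.1728 0.0526
((513.3047485351562, -172.48281860351562), (75.38233947753906, 79.39398193359375), 3.074359178543091)
44 mean [0.5234 0.2715 0.1645] mid [0.5231 0.2715 0.1631] ext [0.0267 0.031  0.0121] mec 0.5235 0.2717 0.0159
51 mean [ 0.5134 -0.1735  0.1831] mid [ 0.5133 -0.1723  0.1822] ext [0.0197 0.0195 0.01  ] mec 0
[... 1106 characters left out ...]
116 116 120 125 133 139]
 [137 132 123 119 118 115 113 106  98  99 107 114 116 116 117 119 130 139]
 [134 126 120 119 119 112  89  64  57  59  74  99 114 116 116 117 127 137]
 [131 121 117 118 117 102  68  43  41  44  59  92 114 116 115 114 114 127]
 [127 115 116 117 116 110  86  56  51  62  88 110 117 118 115 104  94 117]
 [120 105 114 117 117 115 110 105 105 106 113 119 119 117 110  85  74 113]
 [117  90  99 112 115 116 116 116 116 115 116 117 115 105  83  53  65 112]
 [116  75  65  89 106 111 111 113 114 112 111 104  93  75  50  38  55 107]
 [123  84  46  52  63  71  79  82  82  79  72  61  55  46  37  35  51 104]
 [133  99  45  38  41  45  49  50  50  49  46  41  39  38  36  34  44 101]]
```

Camera points are consistent: rod top is 0.183, barrel top 0.105, and barrel to pin is about 0.1 m. I'll move above the rod with the jaws along x.

Request:
jog_arm(steps=[{"dx": 0.5, "dy": 0.7, "dz": 0.3, "twist": 0.7}, {"dx": 1, "dy": 1.4, "dz": 0.6, "twist": 1.4}, {"dx": 1.5, "dy": 2.1, "dz": 0.6, "twist": 2.1}, {"dx": 2, "dy": 2.8, "dz": 0.6, "twist": 2.8}, {"dx": 2.5, "dy": 3.5, "dz": 0.6, "twist": 3.5}], gripper=0, newtons=80)

```text
t: 0.72
tool_pos: [0.3664, -0.3743, 0.2657]
tool_rot: [-2.779, -1.46, 0.001]
contact_force: [0.1, -0.4, 0.9]
opening: 0.0852
```

Request:
jog_arm(steps=[{"dx": 0.5, "dy": 0.7, "dz": 0, "twist": 0.7}, {"dx": 1, "dy": 1.4, "dz": 0, "twist": 1.4}, {"dx": 1.5, "dy": 2.1, "dz": 0, "twist": 2.1}, {"dx": 2, "dy": 2.8, "dz": 0, "twist": 2.8}, {"dx": 2.43, "dy": 3.37, "dz": 0, "twist": 3.46}])

```text
t: 1.35
tool_pos: [0.5128, -0.1702, 0.2653]
tool_rot: [-2.214, -2.225, 0.002]
contact_force: [-0.0, -0.7, 0.3]
opening: 0.0854
```

Request:
jog_arm(steps=[{"dz": 0}, {"dz": 0}])

```text
validation failed for argument at $.st...
```

```bash
python3 - <<'E'
from h import *
print(ctrl.get_obs()['tool_pos'],ctrl.get_obs()['q'])
for n in('side','top'):
    d=grab(n); pickle.dump(d,open(n+'1.pkl','wb'))
    u,v=proj(d,[.512,-.172,.2])[0].astype(int)
    c=cv2.cvtColor(d['frame'],cv2.COLOR_RGB2BGR)[max(v-60,0):v+60,u-60:u+60]; cv2.imwrite('pics/'+n+'1.png',cv2.resize(np.clip(c*1.4,0,255).astype(np.uint8),None,fx=5,fy=5))
E
```

```text
[ 0.51281861 -0.17022269  0.26525654] [-4.57979845e-01 -1.66749731e-01  1.76718187e+00 -5.17950058e-04
  1.54398801e+00 -4.63130226e-01]
```

View pics/side1.png

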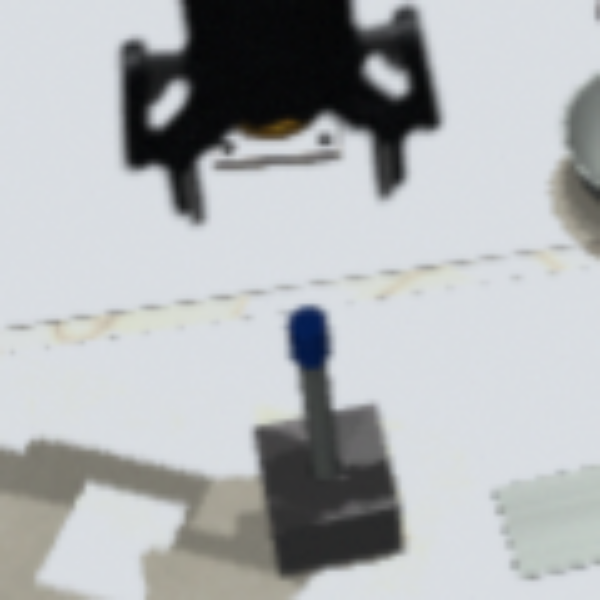

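View pics/top1.png

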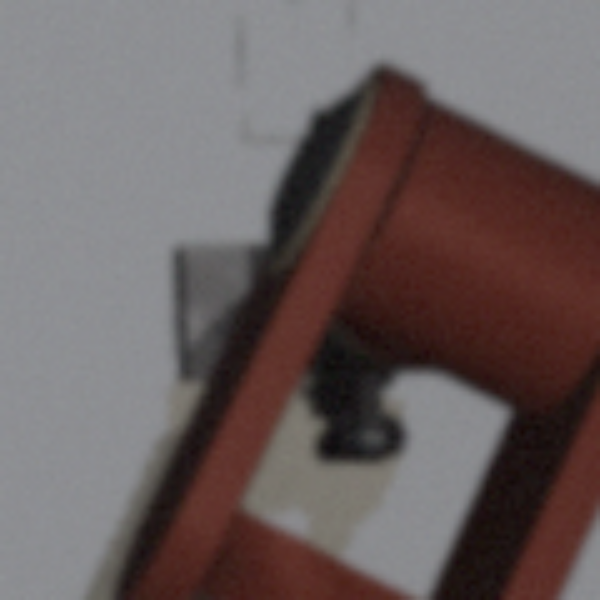

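The side view shows the open fingers above the blue grip at crop (310,335), straddling it correctly. Descending.

Request:
jog_arm(steps=[{"dx": 0, "dy": -0.03, "dz": -0.6, "twist": 0}, {"dx": 0, "dy": -0.03, "dz": -1.2, "twist": 0}, {"dx": 0, "dy": -0.03, "dz": -1.7, "twist": 0}, {"dx": 0, "dy": -0.03, "dz": -1.92, "twist": 0}, {"dx": 0, "dy": -0.03, "dz": -1.92, "twist": 0}])

```text
t: 2.08
tool_pos: [0.5127, -0.171, 0.149]
tool_rot: [-2.212, -2.224, 0.002]
contact_force: [-0.4, 0.3, 0.2]
opening: 0.0856
```

Request:
jog_arm(steps=[{"dx": 0, "dy": 0, "dz": 0, "twist": 0}, {"dx": 0, "dy": 0, "dz": 0, "twist": 0}])

```text
t: 2.33
tool_pos: [0.5135, -0.1715, 0.1506]
tool_rot: [-2.214, -2.225, 0.001]
contact_force: [0.2, -0.7, 0.4]
opening: 0.0856
```

```bash
cat > look.py <<'E'
from h import *
import sys
n,tag,x,y,z,w=sys.argv[1],sys.argv[2],*map(float,sys.argv[3:7])
w=int(w)
d=grab(n); pickle.dump(d,open(tag+'.pkl','wb'))
u,v=proj(d,[x,y,z])[0].astype(int)
c=cv2.cvtColor(d['frame'],cv2.COLOR_RGB2BGR)[max(v-w,0):v+w,max(u-w,0):u+w]; cv2.imwrite('pics/'+tag+'.png',cv2.resize(np.clip(c*1.4,0,255).astype(np.uint8),(600,600)))
o=ctrl.get_obs(); print(o['t'],o['tool_pos'].round(4),o['contact_force'].round(2),o['opening'],'crop0',u-w,v-w)
E
python3 look.py side s2 .512 -.172 .15 40
```

```text
2.375 [ 0.5134 -0.1714  0.1504] [-0.39 -0.39 -0.33] 0.0853292753901389 crop0 174 192
```

View pics/s2.png

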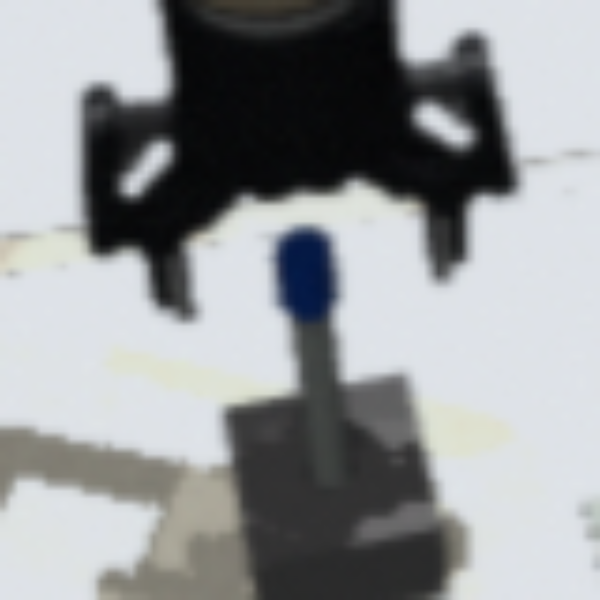

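Grip at crop (306,272) lies between the fingertips at (185,315) and (440,275). Closing.

Request:
jog_arm(steps=[{"dx": 0, "dy": 0, "dz": 0, "twist": 0}, {"dx": 0, "dy": 0, "dz": 0, "twist": 0}, {"dx": 0, "dy": 0, "dz": 0, "twist": 0}, {"dx": 0, "dy": 0, "dz": 0, "twist": 0}, {"dx": 0, "dy": 0, "dz": 0, "twist": 0}], gripper=255, newtons=80)

```text
t: 3.0
tool_pos: [0.5135, -0.1715, 0.1507]
tool_rot: [-2.213, -2.225, 0.001]
contact_force: [-0.2, -0.3, 2.0]
opening: 0.0202
```

Request:
jog_arm(steps=[{"dx": 0, "dy": 0, "dz": 0, "twist": 0}, {"dx": 0, "dy": 0, "dz": 0, "twist": 0}, {"dx": 0, "dy": 0, "dz": 0, "twist": 0}])

```text
t: 3.38
tool_pos: [0.5135, -0.1715, 0.1507]
tool_rot: [-2.214, -2.225, 0.001]
contact_force: [-0.6, -0.2, 0.4]
opening: 0.02
```

```bash
python3 look.py side s3 .512 -.172 .15 40;python3 look.py side s3 .512 -.172 .15 40;python3 look.py side s3 .512 -.172 .15 40
```

```text
3.425 [ 0.5135 -0.1715  0.1507] [0.66 0.89 1.79] 0.020203761206381333 crop0 174 192
3.475 [ 0.5135 -0.1714  0.1506] [-0.09  0.33  0.58] 0.02007944690109352 crop0 174 192
3.525 [ 0.5135 -0.1714  0.1506] [-0.43 -1.17  1.25] 0.02012479582356862 crop0 174 192
```

View pics/s3.png

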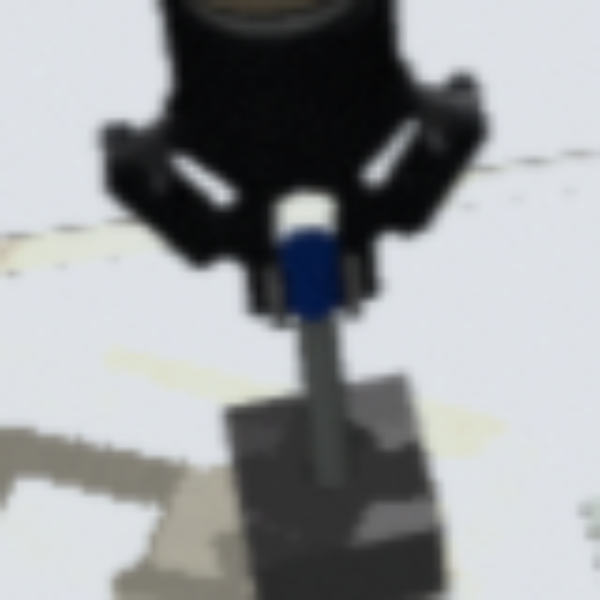

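Grip closed on the blue cylinder (20 mm reading, grip centre at crop (312,275)). Lifting straight up.

Request:
jog_arm(steps=[{"dx": 0, "dy": 0, "dz": 0.3, "twist": 0}, {"dx": 0, "dy": 0, "dz": 0.8, "twist": 0}, {"dx": 0, "dy": 0, "dz": 1.4, "twist": 0}, {"dx": 0, "dy": 0, "dz": 2.0, "twist": 0}, {"dx": 0, "dy": 0, "dz": 2.25, "twist": 0}])

```text
t: 4.15
tool_pos: [0.5143, -0.1718, 0.289]
tool_rot: [2.214, 2.227, 0.001]
contact_force: [0.0, -0.6, -2.5]
opening: 0.0202
```

Request:
jog_arm(steps=[{"dx": 0, "dy": 0.5, "dz": 0, "twist": 0}, {"dx": 0, "dy": 1.2, "dz": 0, "twist": 0}, {"dx": 0, "dy": 2.0, "dz": 0, "twist": 0}, {"dx": 0, "dy": 2.7, "dz": 0, "twist": 0}, {"dx": 0, "dy": 3.2, "dz": 0, "twist": 0}])

```text
t: 4.78
tool_pos: [0.5135, 0.022, 0.2879]
tool_rot: [-2.214, -2.229, 0.001]
contact_force: [-1.1, -0.2, -3.6]
opening: 0.02
```

Request:
jog_arm(steps=[{"dx": 0, "dy": 0.5, "dz": 0, "twist": 0}, {"dx": 0, "dy": 1.0, "dz": 0, "twist": 0}, {"dx": 0, "dy": 1.0, "dz": 0, "twist": 0}, {"dx": 0, "dy": 1.0, "dz": 0, "twist": 0}, {"dx": 0, "dy": 1.0, "dz": 0, "twist": 0}])

```text
t: 5.4
tool_pos: [0.5134, 0.0812, 0.2875]
tool_rot: [-2.215, -2.227, 0.001]
contact_force: [0.4, 0.1, -2.5]
opening: 0.02
```

```bash
python3 look.py side s4 .512 .08 .2 45; python3 look.py top t4 .512 .08 .2 60
```

```text
5.45 [0.5134 0.0812 0.2876] [-0.69 -0.54 -2.92] 0.020162023076156593 crop0 159 114
5.5 [0.5135 0.0813 0.2877] [ 0.98 -0.08 -3.2 ] 0.02010407141742487 crop0 156 178
```

View pics/s4.png

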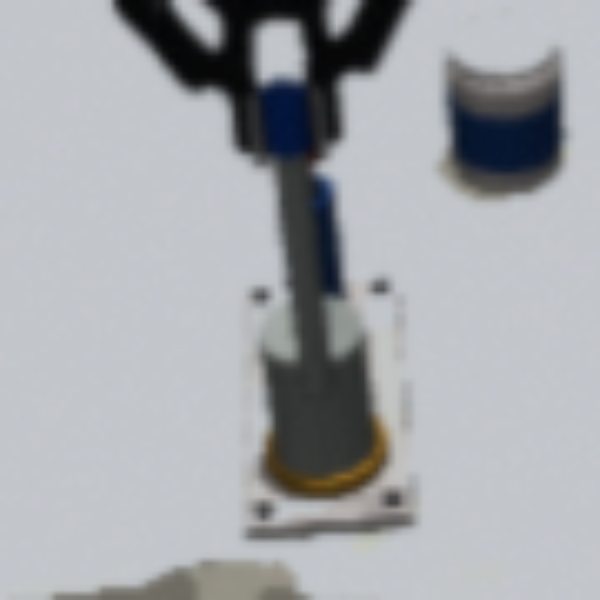

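View pics/t4.png

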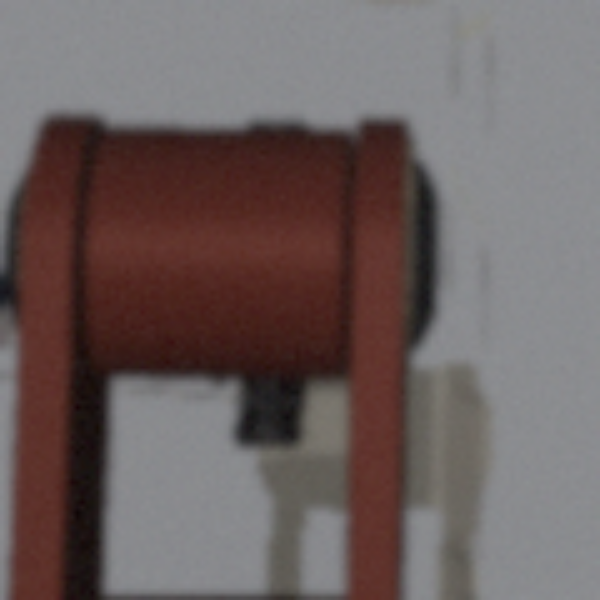

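Side view: rod held over the near part of the barrel (tip around crop (315,385)); the top view is blocked by the arm. I'll compute the offset from rod to bore in the side frame.

```bash
python3 - <<'E'
from h import *
S=pickle.load(open('side0.pkl','rb'));T=pickle.load(open('top0.pkl','rb'))
for nm,d,b,bg in(('S',S,(201,160,210,166),115),('T',T,(177,233,187,244),91)):
    g=cv2.cvtColor(d['frame'],cv2.COLOR_RGB2GRAY).astype(float)
    x0,y0,x1,y1=b; w=np.clip(bg-5-g[y0:y1,x0:x1],0,None); u,v=np.meshgrid(np.arange(x0,x1),np.arange(y0,y1))
    c=((w*u).sum()/w.sum(),(w*v).sum()/w.sum()); print(nm,c,onplane(d,c,.105).round(4))
    # outer rim of top via edge: light region ellipse
P=[]
# barrel top rim in side: light pixel mask w/ depth z in range -> convex hull ellipse center
d=S; u,v=np.meshgrid(np.arange(188,222),np.arange(150,185)); uv=np.c_[u.ravel(),v.ravel()]
g=cv2.cvtColor(d['frame'],cv2.COLOR_RGB2GRAY)
Q=depthpt(d,uv); k=(Q[:,2]>.1)&(Q[:,2]<.11)
W=onplane(d,uv[k],.105); h=cv2.convexHull(W[:,:2].astype(np.float32)*1000); print(cv2.minEnclosingCircle(h), cv2.fitEllipse(h))
d=pickle.load(open('s4.pkl','rb'))
# rod: by row scan of depth, points with y near -> world
for name,z0,z1 in(('all',.15,.31),):
    u,v=np.meshgrid(np.arange(190,225),np.arange(115,180)); uv=np.c_[u.ravel(),v.ravel()]
    Q=depthpt(d,uv); k=(abs(Q[:,1]-.078)<.02)&(abs(Q[:,0]-.5135)<.016)&(Q[:,2]>.14)
    for a in np.arange(.14,.32,.01):
        q=Q[k&(Q[:,2]>=a)&(Q[:,2]<a+.01)]
        if len(q): print(round(a,2),len(q),'x mid',((q[:,0].min()+q[:,0].max())/2).round(4),'mean',q[:,0].mean().round(4),'w',np.ptp(q[:,0]).round(4),'y med,min',np.median(q[:,1]).round(4),q[:,1].min().round(4))
E
```

```text
S (np.float64(205.1481012658228), np.float64(162.94556962025317)) [[0.5144 0.1754 0.105 ]]
T (np.float64(181.2021484375), np.float64(237.8525390625)) [[0.5151 0.1787 0.105 ]]
((516.1211547851562, 172.84100341796875), 30.340463638305664) ((515.98388671875, 173.23834228515625), (53.241512298583984, 61.23767852783203), 3.4710803031921387)
0.14 2 x mid 0.5133 mean 0.5133 w 0.0031 y med,min 0.0738 0.0727
0.15 11 x mid 0.5146 mean 0.5148 w 0.0158 y med,min 0.0741 0.0718
0.16 15 x mid 0.5138 mean 0.5142 w 0.0133 y med,min 0.075 0.072
0.17 10 x mid 0.5145 mean 0.5135 w 0.0133 y med,min 0.0749 0.0718
0.18 12 x mid 0.5157 mean 0.5161 w 0.0132 y med,min 0.0757 0.0722
0.19 13 x mid 0.5148 mean 0.514 w 0.0159 y med,min 0.0747 0.0721
0.2 13 x mid 0.5142 mean 0.5143 w 0.013 y med,min 0.0755 0.0692
0.21 12 x mid 0.5151 mean 0.5153 w 0.0133 y med,min 0.075 0.0723
0.22 14 x mid 0.5148 mean 0.5149 w 0.0155 y med,min 0.0758 0.0724
0.23 13 x mid 0.5141 mean 0.5143 w 0.0127 y med,min 0.0759 0.0733
0.24 14 x mid 0.5151 mean 0.515 w 0.0131 y med,min 0.0762 0.0713
0.25 16 x mid 0.5149 mean 0.5151 w 0.0155 y med,min 0.0756 0.071
0.26 14 x mid 0.5141 mean 0.5142 w 0.0125 y med,min 0.0744 0.0726
0.27 13 x mid 0.5148 mean 0.5146 w 0.0124 y med,min 0.0758 0.0742
0.28 14 x mid 0.5147 mean 0.5147 w 0.0148 y med,min 0.0748 0.0713
0.29 27 x mid 0.5135 mean 0.5122 w 0.0298 y med,min 0.0728 0.0684
0.3 34 x mid 0.5133 mean 0.514 w 0.0313 y med,min 0.0721 0.0681
0.31 33 x mid 0.5139 mean 0.5151 w 0.0308 y med,min 0.0729 0.0694
```

Request:
jog_arm(steps=[{"dx": 0.02, "dy": 0.4, "dz": 0, "twist": 0}, {"dx": 0.02, "dy": 1.0, "dz": 0, "twist": 0}, {"dx": 0.02, "dy": 1.6, "dz": 0, "twist": 0}, {"dx": 0.02, "dy": 1.6, "dz": -0.3, "twist": 0}, {"dx": 0.02, "dy": 1.6, "dz": -0.5, "twist": 0}])

```text
t: 6.12
tool_pos: [0.5143, 0.1766, 0.2561]
tool_rot: [-2.215, -2.226, 0.004]
contact_force: [0.1, -0.3, -2.1]
opening: 0.0198
```

Request:
jog_arm(steps=[{"dx": 0, "dy": 0, "dz": 0, "twist": 0}, {"dx": 0, "dy": 0, "dz": 0, "twist": 0}])

```text
t: 6.38
tool_pos: [0.5143, 0.1758, 0.2559]
tool_rot: [-2.216, -2.225, 0.004]
contact_force: [-0.4, -0.4, -2.1]
opening: 0.0199
```

```bash
python3 look.py side s5 .5145 .177 .11 25; python3 look.py side s5b .5145 .177 .11 25; python3 - <<'E'
from h import *
d=pickle.load(open('s5.pkl','rb')); print(proj(d,[[.5144,.1754,.105],[.5144,.1754,.115]]))
E
```

```text
6.425 [0.5146 0.1759 0.2565] [-0.14 -0.   -1.61] 0.01991164006799121 crop0 180 136
6.475 [0.5147 0.1761 0.2568] [-0.62 -0.31 -2.59] 0.019931774964519918 crop0 180 136
[[205.16342564 162.95098647]
 [204.88881775 160.7697417 ]]
```

View pics/s5.png

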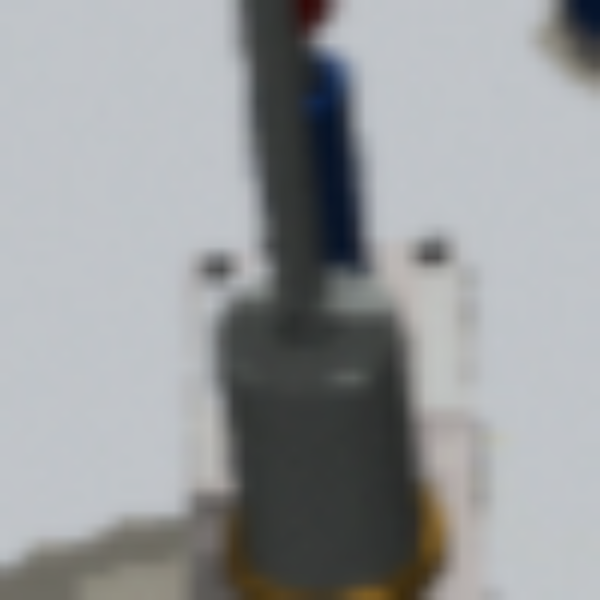

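```bash
python3 - <<'E'
from h import *
np.set_printoptions(linewidth=200)
d=pickle.load(open('s5.pkl','rb')); S=pickle.load(open('side0.pkl','rb'))
g=cv2.cvtColor(d['frame'],cv2.COLOR_RGB2GRAY).astype(float); g0=cv2.cvtColor(S['frame'],cv2.COLOR_RGB2GRAY).astype(float)
print('now');
for r in range(144,170): print(r,g[r,196:220].astype(int))
print('before')
for r in range(156,186): print(r,g0[r,192:222].astype(int))
E
```

```text
now
144 [140 139 140 137 106  48  40  39  36  30  25  21  38  97 136 140 140 140 139 140 140 140 140 140]
145 [139 140 140 137 108  52  40  40  36  28  19  14  31  95 136 140 140 140 140 139 140 140 139 140]
146 [140 140 140 137 109  55  40  40  36  26  16  13  27  92 135 140 140 140 139 140 140 140 140 140]
147 [140 140 140 138 114  65  42  40  36  28  16  13  24  78 124 139 140 140 140 139 141 140 139 140]
148 [139 140 140 137 115  68  42  39  37  27  18  12  22  70 118 138 140 140 140 140 140 140 139 139]
149 [139 139 140 138 121  78  44  40  37  30  19  13  18  57 110 137 140 140 140 140 140 140 140 140]
150 [140 140 140 138 124  84  44  40  37  31  20  13  18  53 106 137 140 140 140 140 139 139 140 140]
151 [140 140 140 139 133  98  46  39  37  30  22  14  17  51 106 137 139 141 139 139 140 140 140 140]
152 [140 141 140 139 137 104  46  39  38  33  23  13  15  40 101 136 140 140 140 140 140 140 140 139]
153 [140 140 139 140 137 107  53  40  38  33  24  15  14  37  98 136 140 140 139 140 139 140 140 139]
154 [140 140 140 140 137 114  65  41  39  34  25  15  13  31  95 135 139 140
[... 4642 characters left out ...]
2  42  41  41  40  39  38  37  36  33  35  58  77 112 138 138 139 140]
181 [140 140 140 137 137 135 105  53  38  37  40  41  42  42  41  40  41  40  39  37  35  36  41  65  73 106 137 139 139 139]
182 [141 140 140 138 135 121  82  49  41  38  39  41  41  41  41  41  40  40  39  37  36  41  52  62  61 103 137 140 140 139]
183 [139 140 140 136 133 116  72  47  45  40  40  41  41  42  42  40  40  40  38  40  46  66  71  57  63 109 137 140 140 141]
184 [140 140 139 135 131 116  74  49  44  46  43  43  42  42  42  40  42  45  47  54  69  75  60  51  95 131 139 140 139 139]
185 [140 140 140 134 131 119  87  63  41  39  44  47  47  47  46  46  54  70  81  77  62  47  46  78 120 138 140 138 128 129]
```

Subpixel edges put the rod axis on the bore line within about 0.6 mm in x (col 205.0 vs 205.1 at row 163), so I'll descend gently.

Request:
jog_arm(steps=[{"dx": 0, "dy": 0.01, "dz": -0.07, "twist": 0}, {"dx": 0, "dy": 0.01, "dz": -0.12, "twist": 0}, {"dx": 0, "dy": 0.01, "dz": -0.16, "twist": 0}, {"dx": 0, "dy": 0.01, "dz": -0.2, "twist": 0}])

```text
t: 6.98
tool_pos: [0.5146, 0.1767, 0.2445]
tool_rot: [-2.216, -2.226, 0.003]
contact_force: [0.0, 0.4, -2.2]
opening: 0.0198
```

Request:
jog_arm(steps=[{"dx": 0, "dy": 0, "dz": -0.05, "twist": 0}, {"dx": 0, "dy": 0, "dz": -0.08, "twist": 0}])

```text
t: 7.22
tool_pos: [0.5146, 0.1767, 0.2394]
tool_rot: [-2.216, -2.226, 0.003]
contact_force: [-0.2, -0.1, -2.7]
opening: 0.0201
```

Request:
jog_arm(steps=[{"dx": 0, "dy": 0, "dz": -0.05, "twist": 0}, {"dx": 0, "dy": 0, "dz": -0.1, "twist": 0}, {"dx": 0, "dy": 0, "dz": -0.15, "twist": 0}, {"dx": 0, "dy": 0, "dz": -0.2, "twist": 0}])

```text
t: 7.72
tool_pos: [0.5146, 0.1767, 0.2272]
tool_rot: [-2.216, -2.226, 0.003]
contact_force: [0.1, -0.0, -2.8]
opening: 0.02
```

Request:
jog_arm(steps=[{"dx": 0, "dy": 0, "dz": -0.04, "twist": 0}, {"dx": 0, "dy": 0, "dz": -0.08, "twist": 0}])

```text
t: 7.98
tool_pos: [0.5146, 0.1767, 0.2223]
tool_rot: [-2.216, -2.226, 0.003]
contact_force: [0.7, 0.6, -3.4]
opening: 0.0201
```

Request:
jog_arm(steps=[{"dx": 0, "dy": 0, "dz": -0.04, "twist": 0}, {"dx": 0, "dy": 0, "dz": -0.08, "twist": 0}])

```text
t: 8.22
tool_pos: [0.5146, 0.1767, 0.2173]
tool_rot: [-2.217, -2.226, 0.003]
contact_force: [0.4, -0.7, -2.1]
opening: 0.02
```

Request:
jog_arm(steps=[{"dx": 0, "dy": 0, "dz": -0.04, "twist": 0}, {"dx": 0, "dy": 0, "dz": -0.08, "twist": 0}])

```text
t: 8.48
tool_pos: [0.5146, 0.1767, 0.2123]
tool_rot: [-2.217, -2.226, 0.003]
contact_force: [0.1, -0.0, -2.9]
opening: 0.02
```

Request:
jog_arm(steps=[{"dx": 0, "dy": 0, "dz": -0.04, "twist": 0}, {"dx": 0, "dy": 0, "dz": -0.08, "twist": 0}, {"dx": 0, "dy": 0, "dz": -0.12, "twist": 0}])

```text
t: 8.85
tool_pos: [0.5146, 0.1767, 0.205]
tool_rot: [-2.216, -2.226, 0.003]
contact_force: [-0.0, -0.7, -2.4]
opening: 0.0197
```

Request:
jog_arm(steps=[{"dx": 0, "dy": 0, "dz": -0.04, "twist": 0}, {"dx": 0, "dy": 0, "dz": -0.08, "twist": 0}])

```text
t: 9.1
tool_pos: [0.5146, 0.1767, 0.2002]
tool_rot: [-2.216, -2.226, 0.003]
contact_force: [-0.8, -0.9, 0.7]
opening: 0.0202
```

Request:
jog_arm(steps=[{"dx": 0, "dy": 0, "dz": -0.04, "twist": 0}, {"dx": 0, "dy": 0, "dz": -0.08, "twist": 0}])

```text
t: 9.35
tool_pos: [0.5149, 0.1767, 0.1963]
tool_rot: [2.217, 2.226, -0.002]
contact_force: [-1.9, -0.4, 3.5]
opening: 0.02
```

Piston contact felt near TCP z 0.201. Continuing the push.

Request:
jog_arm(steps=[{"dx": 0, "dy": 0, "dz": -0.03, "twist": 0}, {"dx": 0, "dy": 0, "dz": -0.06, "twist": 0}])

```text
t: 9.6
tool_pos: [0.515, 0.1767, 0.193]
tool_rot: [2.216, 2.226, -0.001]
contact_force: [-2.1, -0.5, 3.5]
opening: 0.0199
```

Request:
jog_arm(steps=[{"dx": 0, "dy": 0, "dz": -0.03, "twist": 0}, {"dx": 0, "dy": 0, "dz": -0.06, "twist": 0}])

```text
t: 9.85
tool_pos: [0.515, 0.1767, 0.1893]
tool_rot: [2.216, 2.226, -0.002]
contact_force: [-2.0, -1.1, 2.7]
opening: 0.0203
```

Request:
jog_arm(steps=[{"dx": -0.01, "dy": 0, "dz": -0.015, "twist": 0}, {"dx": -0.01, "dy": 0, "dz": -0.03, "twist": 0}])

```text
t: 10.1
tool_pos: [0.5147, 0.1767, 0.1877]
tool_rot: [2.216, 2.225, -0.0]
contact_force: [-0.5, -0.8, 3.1]
opening: 0.0201
```

Request:
jog_arm(steps=[{"dx": 0, "dy": 0, "dz": -0.015, "twist": 0}, {"dx": 0, "dy": 0, "dz": -0.03, "twist": 0}])

```text
t: 10.35
tool_pos: [0.5147, 0.1767, 0.1859]
tool_rot: [2.216, 2.225, -0.0]
contact_force: [-1.0, -1.3, 3.0]
opening: 0.02
```

Request:
jog_arm(steps=[{"dx": 0, "dy": 0, "dz": -0.015, "twist": 0}, {"dx": 0, "dy": 0, "dz": -0.03, "twist": 0}])

```text
t: 10.6
tool_pos: [0.5147, 0.1767, 0.1841]
tool_rot: [2.216, 2.225, -0.0]
contact_force: [-1.9, -0.8, 3.2]
opening: 0.0201
```

Request:
jog_arm(steps=[{"dx": -0.005, "dy": 0, "dz": -0.015, "twist": 0}, {"dx": -0.005, "dy": 0, "dz": -0.03, "twist": 0}])

```text
t: 10.85
tool_pos: [0.5146, 0.1767, 0.1824]
tool_rot: [2.216, 2.225, 0.0]
contact_force: [-0.8, -1.1, 3.9]
opening: 0.0199
```

Request:
jog_arm(steps=[{"dx": 0, "dy": 0, "dz": -0.015, "twist": 0}, {"dx": 0, "dy": 0, "dz": -0.03, "twist": 0}])

```text
t: 11.1
tool_pos: [0.5147, 0.1767, 0.1811]
tool_rot: [2.216, 2.225, 0.001]
contact_force: [-1.9, -1.2, 6.8]
opening: 0.0203
```

Request:
jog_arm(steps=[{"dx": 0, "dy": 0, "dz": -0.015, "twist": 0}, {"dx": 0, "dy": 0, "dz": -0.03, "twist": 0}])

```text
t: 11.35
tool_pos: [0.5149, 0.1767, 0.1806]
tool_rot: [2.215, 2.225, 0.001]
contact_force: [-2.2, -0.9, 9.7]
opening: 0.0199
```

Request:
jog_arm(steps=[{"dx": -0.005, "dy": 0, "dz": -0.02, "twist": 0}, {"dx": -0.005, "dy": 0, "dz": -0.04, "twist": 0}])

```text
t: 11.6
tool_pos: [0.515, 0.1767, 0.1801]
tool_rot: [2.215, 2.224, 0.002]
contact_force: [-2.9, -2.0, 13.0]
opening: 0.0198
```

Request:
jog_arm(steps=[{"dx": -0.005, "dy": 0, "dz": -0.03, "twist": 0}, {"dx": -0.005, "dy": 0, "dz": -0.05, "twist": 0}, {"dx": -0.005, "dy": 0, "dz": -0.05, "twist": 0}, {"dx": -0.005, "dy": 0, "dz": -0.05, "twist": 0}])

```text
t: 12.1
tool_pos: [0.5151, 0.1768, 0.1795]
tool_rot: [2.214, 2.224, 0.003]
contact_force: [-4.2, -2.3, 12.6]
opening: 0.0197
```

Bottomed: about 15 N held for over 0.4 s. Relaxing the target and opening.

Request:
jog_arm(steps=[{"dx": -0.01, "dy": 0, "dz": 0.01, "twist": 0}, {"dx": -0.01, "dy": 0, "dz": 0.02, "twist": 0}, {"dx": -0.01, "dy": 0, "dz": 0.02, "twist": 0}])

```text
t: 12.48
tool_pos: [0.5147, 0.1767, 0.1812]
tool_rot: [2.214, 2.224, 0.003]
contact_force: [-1.5, -1.7, 6.0]
opening: 0.02
```

Request:
jog_arm(steps=[{"dx": 0, "dy": 0, "dz": 0, "twist": 0}, {"dx": 0, "dy": 0, "dz": 0, "twist": 0}, {"dx": 0, "dy": 0, "dz": 0, "twist": 0}, {"dx": 0, "dy": 0, "dz": 0, "twist": 0}, {"dx": 0, "dy": 0, "dz": 0, "twist": 0}], gripper=0)

```text
t: 13.1
tool_pos: [0.5147, 0.1767, 0.1811]
tool_rot: [2.214, 2.224, 0.003]
contact_force: [0.9, 1.1, 0.0]
opening: 0.0856
```

Request:
jog_arm(steps=[{"dx": 0, "dy": 0, "dz": 0, "twist": 0}, {"dx": 0, "dy": 0, "dz": 0, "twist": 0}])

```text
t: 13.35
tool_pos: [0.5147, 0.1767, 0.1811]
tool_rot: [2.214, 2.224, 0.003]
contact_force: [1.0, 0.1, -0.2]
opening: 0.0854
```

```bash
python3 look.py side s6 .5145 .2 .17 40
```

```text
13.4 [0.5147 0.1767 0.1811] [ 0.38  0.09 -0.13] 0.08540191327594429 crop0 162 103
```

View pics/s6.png

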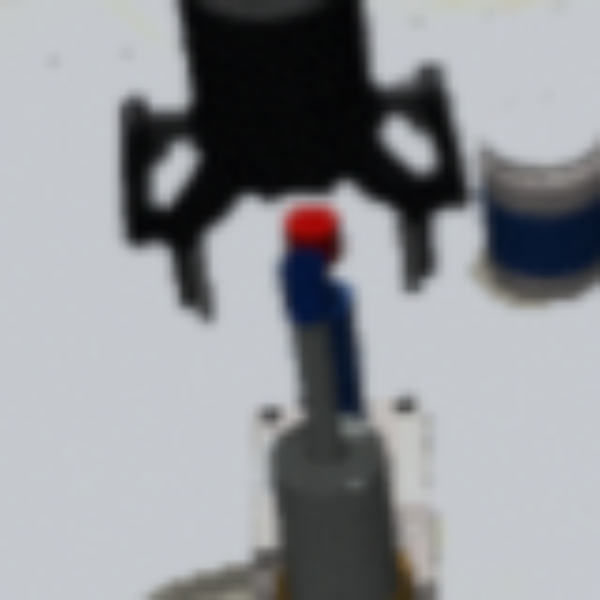

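The rod stands free in the barrel (grip top at crop (305,255), behind it the knob at (312,225)). I'll raise clear and measure the heights.

Request:
jog_arm(steps=[{"dx": 0, "dy": 0, "dz": 0.3, "twist": 0}, {"dx": 0, "dy": 0, "dz": 0.8, "twist": 0}, {"dx": 0, "dy": 0, "dz": 1.4, "twist": 0}, {"dx": 0, "dy": 0, "dz": 1.5, "twist": 0}])

```text
t: 13.9
tool_pos: [0.5164, 0.1771, 0.2761]
tool_rot: [2.211, 2.221, 0.013]
contact_force: [0.4, 0.2, 0.0]
opening: 0.0851
```

```bash
python3 - <<'E'
from h import *
S=pickle.load(open('side0.pkl','rb'))
d=S; u,v=np.meshgrid(np.arange(196,214),np.arange(128,160)); uv=np.c_[u.ravel(),v.ravel()]; Q=depthpt(d,uv)
k=(abs(Q[:,0]-.5225)<.02)&(abs(Q[:,1]-.27)<.03)&(Q[:,2]>.03)
for r in range(128,160):
    q=k&(uv[:,1]==r)
    if q.sum(): i=np.where(q)[0]; m=i[len(i)//2]; print(r,q.sum(),Q[i].mean(0).round(4),'w',np.ptp(Q[i,0]).round(4),d['frame'][r,uv[m,0]])
d=grab('side'); pickle.dump(d,open('s7.pkl','wb')); save(d,'s7.png')
u,v=np.meshgrid(np.arange(190,230),np.arange(110,180)); uv=np.c_[u.ravel(),v.ravel()]; Q=depthpt(d,uv)
f=d['frame'].astype(int)[uv[:,1],uv[:,0]]
k=(abs(Q[:,0]-.5145)<.014)&(abs(Q[:,1]-.176)<.018)&(Q[:,2]>.19)
print('rodtop pts',k.sum(),np.sort(Q[k,2]).round(4)[::-1][:45], Q[k].mean(0))
print(ctrl.get_obs()['tool_pos'])
E
```

```text
130 5 [0.5263 0.284  0.1671] w 0.014 [131  80  81]
131 7 [0.5258 0.2803 0.1654] w 0.0212 [127  22  21]
132 8 [0.5234 0.2725 0.1669] w 0.0245 [128   8   7]
133 8 [0.5229 0.2679 0.1659] w 0.0245 [123   8   5]
134 8 [0.5225 0.2662 0.1628] w 0.0247 [87  5  4]
135 8 [0.522  0.2654 0.1591] w 0.0247 [53  3  2]
136 7 [0.5234 0.264  0.1555] w 0.0212 [44  3  3]
137 7 [0.523  0.2646 0.1506] w 0.0212 [43  3  3]
138 5 [0.5225 0.2628 0.1476] w 0.0142 [45 10  9]
139 4 [0.524  0.2704 0.1373] w 0.0107 [56 52 53]
140 6 [0.5237 0.2755 0.129 ] w 0.0182 [40 42 45]
141 8 [0.5232 0.2749 0.125 ] w 0.0252 [30 34 36]
142 9 [0.5246 0.2736 0.1212] w 0.0289 [31 33 34]
143 9 [0.524  0.268  0.1209] w 0.029 [21 27 39]
144 9 [0.5235 0.2638 0.1196] w 0.029 [12 28 55]
145 9 [0.5231 0.2644 0.1146] w 0.0291 [ 5 20 42]
146 9 [0.5227 0.2645 0.11  ] w 0.029 [ 5 16 34]
147 9 [0.5222 0.264  0.1058] w 0.0291 [ 4 15 33]
148 8 [0.5236 0.2624 0.1022] w 0.0255 [ 4 14 31]
149 8 [0.5231 0.2619 0.0979] w 0.0256 [ 4 15 32]
150 9 [0.5246 0.2642 0.0912] w 0.0296 [ 5 16 32]
151 9 [0.5242 0.2649 0.086 ] w 0.0296 [ 4 14 31]
152 9 [0.5237 0.264  0.082 ] w 0.0296 [ 5 16 32]
153 9 [0.5232 0.2631 0.078 ] w 0.0296 [ 4 16 32]
154 9 [0.5228 0.2635 0.0729] w 0.0296 [ 6 16 33]
155 8 [0.5242 0.2629 0.0684] w 0.0261 [ 5 15 32]
156 8 [0.5237 0.2625 0.0639] w 0.026 [ 4 14 31]
157 8 [0.5233 0.2633 0.0585] w 0.0261 [25 31 42]
158 2 [0.523  0.2686 0.0492] w 0.0262 [66 69 74]
rodtop pts 63 [0.219  0.218  0.2179 0.2178 0.2168 0.2167 0.2166 0.2163 0.2163 0.2163
 0.2162 0.2156 0.2156 0.2153 0.2153 0.2152 0.215  0.2149 0.2147 0.2143
 0.2142 0.2139 0.2136 0.2123 0.2122 0.2119 0.2117 0.2117 0.2116 0.2097
 0.2081 0.208  0.2065 0.2064 0.206  0.2059 0.2057 0.2041 0.2039 0.2031
 0.2022 0.2015 0.2011 0.2006 0.1994] [0.51584017 0.17018249 0.20654968]
[0.51592581 0.17700842 0.27484133]
```

View pics/s7.png

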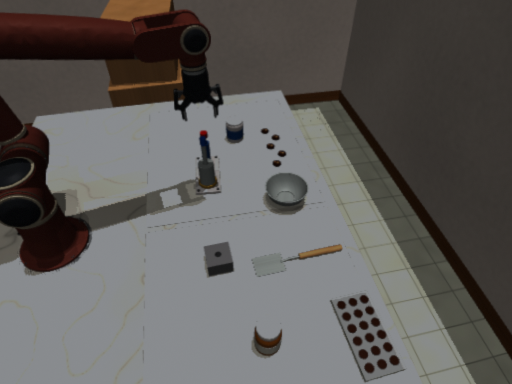

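Stand is empty, rod stands in the barrel, gripper is above; bowl, spatula and jar are unmoved. Moving over the knob.

Request:
jog_arm(steps=[{"dx": 0.05, "dy": 0.5, "dz": 0, "twist": 0}, {"dx": 0.1, "dy": 1.2, "dz": 0, "twist": 0}, {"dx": 0.11, "dy": 1.63, "dz": 0, "twist": 0}, {"dx": 0.11, "dy": 1.63, "dz": -0.6, "twist": 0}, {"dx": 0.11, "dy": 1.63, "dz": -1.0, "twist": 0}])

```text
t: 14.58
tool_pos: [0.5212, 0.2749, 0.2116]
tool_rot: [2.212, 2.224, 0.005]
contact_force: [0.4, 0.6, 0.7]
opening: 0.0856
```

Request:
jog_arm(steps=[{"dx": 0, "dy": 0, "dz": 0, "twist": 0}, {"dx": 0, "dy": 0, "dz": 0, "twist": 0}])

```text
t: 14.82
tool_pos: [0.5211, 0.2748, 0.2116]
tool_rot: [2.212, 2.224, 0.004]
contact_force: [-0.5, 0.1, -0.0]
opening: 0.0855
```

```bash
python3 look.py side s8 .52 .25 .17 40; python3 look.py top t8 .52 .24 .2 40
```

```text
14.875 [0.5216 0.2749 0.2126] [ 0.48 -0.43 -0.35] 0.08540557115287209 crop0 163 95
14.925 [0.5219 0.275  0.2131] [-0.05  0.02  0.86] 0.0853600274099639 crop0 109 193
```

View pics/s8.png

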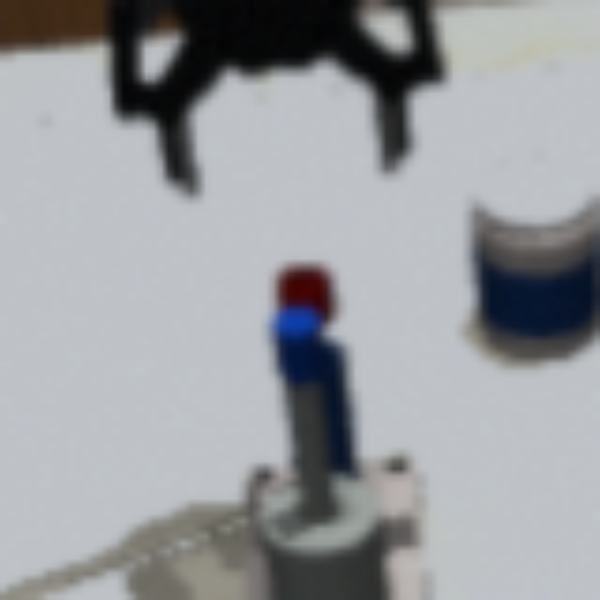

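View pics/t8.png

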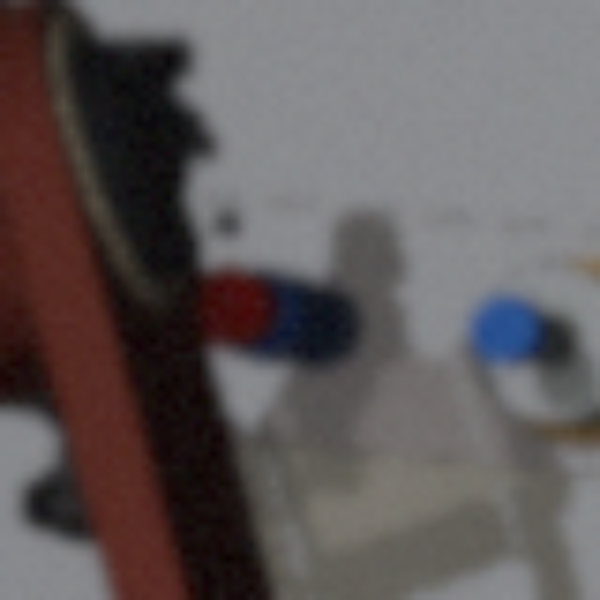

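Top view shows the red knob at crop (238,308) and the rod's blue top at (508,328), both visible. Descending over the knob.

Request:
jog_arm(steps=[{"dx": 0.02, "dy": 0, "dz": -0.4, "twist": 0}, {"dx": 0.02, "dy": 0, "dz": -0.8, "twist": 0}, {"dx": 0.02, "dy": 0, "dz": -1.1, "twist": 0}, {"dx": 0.02, "dy": 0, "dz": -1.24, "twist": 0}, {"dx": 0.02, "dy": 0, "dz": -1.24, "twist": 0}])

```text
t: 15.55
tool_pos: [0.523, 0.275, 0.1385]
tool_rot: [2.212, 2.223, 0.008]
contact_force: [-1.0, -0.4, -0.1]
opening: 0.0855
```

Request:
jog_arm(steps=[{"dx": 0, "dy": 0, "dz": 0, "twist": 0}, {"dx": 0, "dy": 0, "dz": 0, "twist": 0}])

```text
t: 15.8
tool_pos: [0.5236, 0.2752, 0.1396]
tool_rot: [2.211, 2.222, 0.01]
contact_force: [-0.3, 0.8, -0.5]
opening: 0.0852
```

```bash
python3 look.py side s9 .52 .25 .17 40
```

```text
15.85 [0.5235 0.2752 0.1394] [-0.36 -0.17 -0.2 ] 0.08540393962007829 crop0 163 95
```

View pics/s9.png

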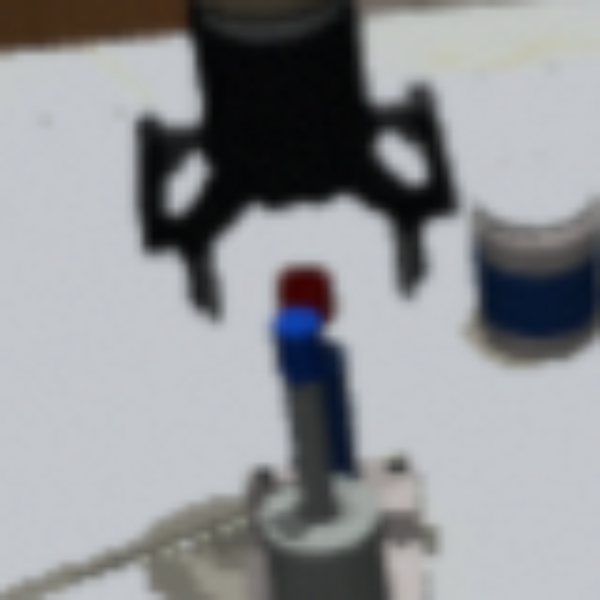

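Knob at crop (305,292) is between the fingers (215,318)/(408,295). I'll shift x slightly and close softly.

Request:
jog_arm(steps=[{"dx": -0.02, "dy": 0, "dz": 0, "twist": 0}, {"dx": -0.02, "dy": 0, "dz": 0, "twist": 0}, {"dx": -0.02, "dy": 0, "dz": 0, "twist": 0}, {"dx": -0.02, "dy": 0, "dz": 0, "twist": 0}, {"dx": -0.02, "dy": 0, "dz": 0, "twist": 0}], gripper=255, newtons=40)

```text
t: 16.48
tool_pos: [0.5215, 0.2751, 0.1393]
tool_rot: [2.212, 2.223, 0.007]
contact_force: [-5.8, -1.1, 2.2]
opening: 0.027
```

Request:
jog_arm(steps=[{"dx": 0, "dy": 0, "dz": 0, "twist": 0}, {"dx": 0, "dy": 0, "dz": 0, "twist": 0}, {"dx": 0, "dy": 0, "dz": 0, "twist": 0}])

```text
t: 16.85
tool_pos: [0.5215, 0.2752, 0.1393]
tool_rot: [2.212, 2.224, 0.007]
contact_force: [-3.2, 0.1, 1.6]
opening: 0.0267
```

```bash
cat > tops.py <<'E'
from h import *
import sys
def top(d,kind,ctr,r):
    f=d['frame'].astype(int); R,G,B=f[...,0],f[...,1],f[...,2]
    m=(R>2*G)&(R>2*B)&(R>70) if kind=='r' else (B>70)&(B>1.8*R)
    m=cv2.erode(m.astype(np.uint8),np.ones((2,2)))
    v,u=np.nonzero(m); uv=np.c_[u,v]
    P=depthpt(d,uv); k=(np.hypot(P[:,0]-ctr[0],P[:,1]-ctr[1])<r)&(P[:,2]>.13); P=P[k]; z0=np.percentile(P[:,2],80) if len(P) else 0
    k2=abs(P[:,2]-z0)<.006
    return len(P),k2.sum(),np.median(P[k2],0).round(4) if k2.sum() else None, (P[k2,2].mean() if k2.sum() else 0)
for i in range(int(sys.argv[1])):
  for n in('top','side'):
    d=grab(n); print(n,'red',top(d,'r',(.522,.275),.02),'blue',top(d,'b',(.514,.176),.02))
o=ctrl.get_obs(); print(o['t'],o['tool_pos'].round(4),o['opening'],o['contact_force'].round(1))
E
python3 tops.py 2; python3 look.py side s10 .52 .25 .17 40
```

```text
16.95 [0.5214 0.2752 0.1393] [-3.11 -0.17  2.99] 0.026825578242051295 crop0 163 95Traceback (most recent call last):
  File "tops.py", line 13, in <module>
    d=grab(n); print(n,'red',top(d,'r',(.522,.275),.02),'blue',top(d,'b',(.514,.176),.02))
                             ~~~^^^^^^^^^^^^^^^^^^^^^^^
  File "tops.py", line 8, in top
    P=depthpt(d,uv); k=(np.hypot(P[:,0]-ctr[0],P[:,1]-ctr[1])<r)&(P[:,2]>.13); P=P[k]; z0=np.percentile(P[:,2],80) if len(P) else 0
  File "h.py", line 15, in depthpt
    o,r=ray(d,uv); uv=np.array(uv).reshape(-1,2).astype(int)
        ~~~^^^^^^
  File "h.py", line 9, in ray
    n=cv2.undistortPoints(uv,K(d),np.array(d['D'],float)).reshape(-1,2)
      ~~~~~~~~~~~~~~~~~~~^^^^^^^^^^^^^^^^^^^^^^^^^^^^^^^^
cv2.error: OpenCV(4.12.0) /io/opencv/modules/calib3d/src/undistort.dispatch.cpp:347: error: (-215:Assertion failed) CV_IS_MAT(_src) && CV_IS_MAT(_dst) && (_src->rows == 1 || _src->cols == 1) && (_dst->rows == 1 || _dst->cols == 1) && _src->cols + _src->rows - 1 == _dst->rows + _dst->cols - 1 && (CV_MAT_TYPE(_src->type) == CV_32FC2 || CV_MAT_TYPE(_src->type) == CV_64FC2) && (CV_MAT_TYPE(_dst->type) == CV_32FC2 || CV_MAT_TYPE(_dst->type) == CV_64FC2) in function 'cvUndistortPointsInternal'
```

View pics/s10.png

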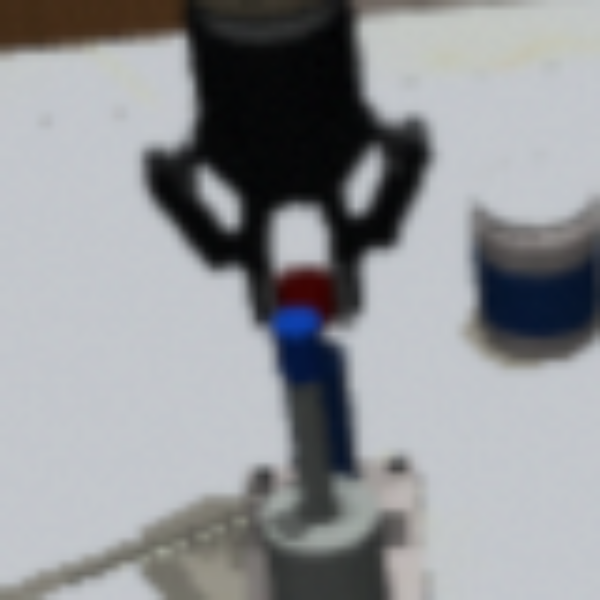

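Knob is gripped (opening 27 mm). I'll raise most of the way, then measure both tops.

Request:
jog_arm(steps=[{"dx": 0.01, "dy": 0, "dz": 0.15, "twist": 0}, {"dx": 0.01, "dy": 0, "dz": 0.3, "twist": 0}, {"dx": 0.01, "dy": 0, "dz": 0.5, "twist": 0}, {"dx": 0.01, "dy": 0, "dz": 0.65, "twist": 0}, {"dx": 0.01, "dy": 0, "dz": 0.7, "twist": 0}])

```text
t: 17.58
tool_pos: [0.5215, 0.2751, 0.182]
tool_rot: [2.213, 2.224, 0.005]
contact_force: [-4.3, 0.2, -5.9]
opening: 0.0267
```

Request:
jog_arm(steps=[{"dx": 0, "dy": 0, "dz": 0, "twist": 0}, {"dx": 0, "dy": 0, "dz": 0, "twist": 0}])

```text
t: 17.82
tool_pos: [0.5215, 0.2751, 0.1825]
tool_rot: [2.213, 2.224, 0.005]
contact_force: [-5.0, 0.1, -2.0]
opening: 0.0265
```

```bash
sed -i 's/    P=depthpt(d,uv); k=/    if len(uv)==0: return None\n    P=depthpt(d,uv); k=/' tops.py; python3 tops.py 2; python3 look.py side s11 .52 .25 .2 40
```

```text
top red None blue (42, np.int64(41), array([0.5128, 0.1745, 0.2155]), np.float64(0.21530320708670775))
side red (0, np.int64(0), None, 0) blue (10, np.int64(10), array([0.5158, 0.1719, 0.2156]), np.float64(0.21559834562842065))
top red None blue (42, np.int64(42), array([0.5129, 0.1747, 0.2147]), np.float64(0.21445288421002878))
side red (0, np.int64(0), None, 0) blue (10, np.int64(10), array([0.5159, 0.1718, 0.2158]), np.float64(0.2159079701374124))
18.025 [0.5215 0.2752 0.1825] 0.026606713982404852 [-4.5  0.7 -1.5]
18.075 [0.5215 0.2751 0.1825] [-4.96  0.14 -0.91] 0.02635615479108412 crop0 162 88
```

View pics/s11.png

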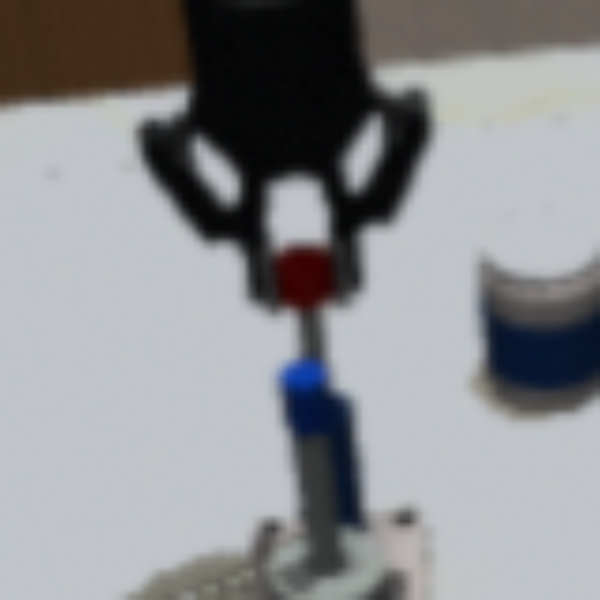

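Request:
jog_arm(steps=[{"dx": 0.01, "dy": 0, "dz": 0.05, "twist": 0}, {"dx": 0.01, "dy": 0, "dz": 0.1, "twist": 0}, {"dx": 0.01, "dy": 0, "dz": 0.1, "twist": 0}])

```text
t: 18.45
tool_pos: [0.5215, 0.2751, 0.1882]
tool_rot: [2.213, 2.225, 0.003]
contact_force: [-6.5, 1.0, -2.6]
opening: 0.0266
```

Request:
jog_arm(steps=[{"dx": 0, "dy": 0, "dz": 0, "twist": 0}, {"dx": 0, "dy": 0, "dz": 0, "twist": 0}, {"dx": 0, "dy": 0, "dz": 0, "twist": 0}, {"dx": 0, "dy": 0, "dz": 0, "twist": 0}, {"dx": 0, "dy": 0, "dz": 0, "twist": 0}], gripper=0)

```text
t: 19.08
tool_pos: [0.5216, 0.2751, 0.1884]
tool_rot: [2.213, 2.225, 0.003]
contact_force: [-0.1, -0.4, -0.4]
opening: 0.0855
```

Request:
jog_arm(steps=[{"dx": 0, "dy": 0, "dz": 0.6, "twist": 0}, {"dx": 0, "dy": 0, "dz": 1.3, "twist": 0}, {"dx": 0, "dy": 0.5, "dz": 2.1, "twist": 0}, {"dx": -0.8, "dy": 1.0, "dz": 2.1, "twist": 0}, {"dx": -1.5, "dy": 1.6, "dz": 2.1, "twist": 0}])

```text
t: 19.7
tool_pos: [0.4311, 0.3719, 0.3156]
tool_rot: [2.214, 2.223, 0.007]
contact_force: [0.7, 0.3, -1.3]
opening: 0.0856
```

Request:
jog_arm(steps=[{"dx": -0.7, "dy": 0.6, "dz": 0, "twist": 0}, {"dx": -1.3, "dy": 1.2, "dz": 0, "twist": 0}])

```text
t: 19.95
tool_pos: [0.3515, 0.4449, 0.3159]
tool_rot: [2.214, 2.223, 0.008]
contact_force: [0.5, 1.0, -0.2]
opening: 0.0855
```

```bash
python3 tops.py 4; python3 look.py top t12 .52 .25 .2 40; python3 look.py side s12 .52 .25 .2 40
```

```text
top red (67, np.int64(66), array([0.5201, 0.2735, 0.2137]), np.float64(0.21395996861623567)) blue (39, np.int64(39), array([0.5127, 0.1749, 0.2149]), np.float64(0.21508877782412755))
side red (15, np.int64(15), array([0.5227, 0.2668, 0.2152]), np.float64(0.2149063877878419)) blue (10, np.int64(10), array([0.5159, 0.1714, 0.2157]), np.float64(0.21589821459174754))
top red (67, np.int64(67), array([0.5202, 0.2739, 0.2137]), np.float64(0.21385705122555304)) blue (38, np.int64(37), array([0.5129, 0.1749, 0.2151]), np.float64(0.2151074324935113))
side red (15, np.int64(15), array([0.5228, 0.267 , 0.2149]), np.float64(0.21476544505615358)) blue (10, np.int64(10), array([0.5159, 0.1709, 0.2161]), np.float64(0.21540501940531165))
top red (66, np.int64(64), array([0.5202, 0.274 , 0.2136]), np.float64(0.21377595199166274)) blue (38, np.int64(36), array([0.5127, 0.1747, 0.2146]), np.float64(0.2147176351508241))
side red (15, np.int64(15), array([0.5227, 0.2663, 0.215 ]), np.float64(0.21499172841467482)) blue (10, np.int64(10), array([0.5158, 0.1709, 0.216 ]), np.float64(0.2158424848235872))
top red (67, np.int64(67), array([0.5202, 0.2741, 0.214 ]), np.float64(0.21407687478570087)) blue (39, np.int64(39), array([0.5129, 0.1746, 0.2145]), np.float64(0.21457585035918433))
side red (15, np.int64(15), array([0.5227, 0.2679, 0.2142]), np.float64(0.2143803377813583)) blue (10, np.int64(10), array([0.5158, 0.1727, 0.2155]), np.float64(0.21561481092418794))
20.35 [0.354  0.4431 0.3155] 0.08511316362289262 [-0.7 -0.4 -0.3]
20.4 [0.354  0.4431 0.3155] [-0.4  -0.38  0.31] 0.08511945813073594 crop0 105 193
20.45 [0.354  0.4431 0.3155] [-0.15 -0.96 -0.26] 0.08524239340906857 crop0 162 88
```

View pics/t12.png

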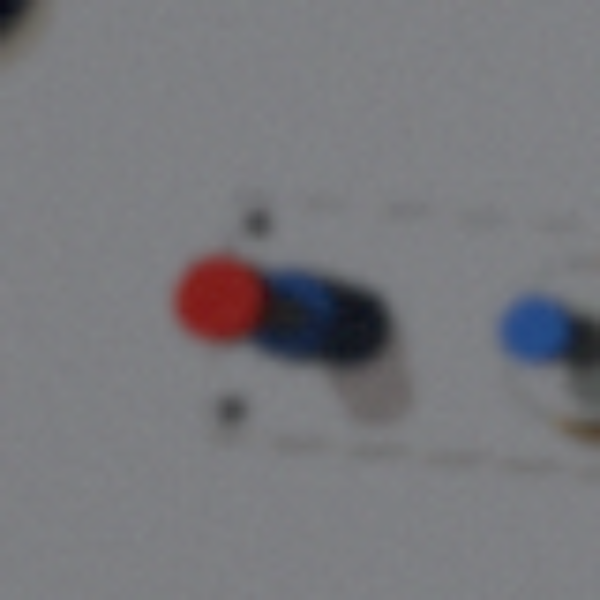

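View pics/s12.png

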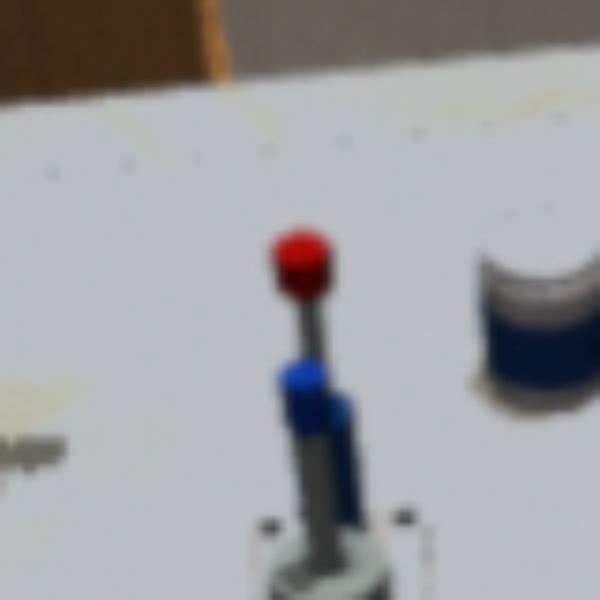

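Tops are visible in both views; the red knob reads about 1.0 mm lower than the blue rod top in both cameras. I'll check for a camera tilt bias using the plate and work surface.

```bash
python3 - <<'E'
from h import *
for n in('t12','s12'):
    d=pickle.load(open(n+'.pkl','rb'))
    u,v=np.meshgrid(np.arange(0,512),np.arange(0,384)); uv=np.c_[u.ravel(),v.ravel()]; uv=uv[d['range_z'][uv[:,1],uv[:,0]]>0]
    P=depthpt(d,uv); k=(abs(P[:,2])<.006)&(abs(P[:,0]-.52)<.2)&(abs(P[:,1]-.2)<.2); Q=P[k]
    A=np.c_[Q[:,0]-.52,Q[:,1]-.22,np.ones(len(Q))]; s=np.linalg.lstsq(A,Q[:,2],rcond=None)[0]; print(n,len(Q),'slope x,y mm/100mm',(s[:2]*100).round(2),'z0 mm',(s[2]*1000).round(2))
E
python3 tops.py 4
```

```text
t12 17096 slope x,y mm/100mm [-0.13  0.11] z0 mm 1.05
s12 6928 slope x,y mm/100mm [0.04 0.15] z0 mm 2.0
top red (66, np.int64(66), array([0.5202, 0.2736, 0.2139]), np.float64(0.21388617218432981)) blue (39, np.int64(39), array([0.5128, 0.1747, 0.215 ]), np.float64(0.21494947450485222))
side red (15, np.int64(15), array([0.5228, 0.2681, 0.2145]), np.float64(0.2147009314806993)) blue (10, np.int64(10), array([0.5159, 0.1705, 0.2161]), np.float64(0.21648613774378456))
top red (67, np.int64(67), array([0.5202, 0.2739, 0.2135]), np.float64(0.21375576836569818)) blue (38, np.int64(38), array([0.5129, 0.1746, 0.2151]), np.float64(0.21530259162141432))
side red (15, np.int64(15), array([0.5227, 0.2676, 0.2153]), np.float64(0.21423116235873074)) blue (10, np.int64(10), array([0.5159, 0.1704, 0.2168]), np.float64(0.21622549601916666))
top red (67, np.int64(66), array([0.5202, 0.2734, 0.2137]), np.float64(0.21366198810528114)) blue (36, np.int64(36), array([0.5129, 0.1746, 0.2149]), np.float64(0.21497721631358382))
side red (15, np.int64(15), array([0.5228, 0.2669, 0.2142]), np.float64(0.21405100383289571)) blue (10, np.int64(10), array([0.5159, 0.1704, 0.2162]), np.float64(0.2156723656178438))
top red (67, np.int64(65), array([0.5202, 0.2735, 0.2138]), np.float64(0.21364508017207737)) blue (38, np.int64(35), array([0.5128, 0.1747, 0.2152]), np.float64(0.21547392993403183))
side red (15, np.int64(15), array([0.5228, 0.2653, 0.2148]), np.float64(0.21492799233007667)) blue (10, np.int64(10), array([0.5158, 0.1718, 0.2156]), np.float64(0.21550954932192048))
20.85 [0.3531 0.4438 0.3155] 0.08557998054410224 [ 0.3  0.5 -0.1]
```

Corrected for tilt, the pin is about 1.2 mm low. I'll regrasp and nudge it up.

Request:
jog_arm(steps=[{"dx": 0.6, "dy": -0.6, "dz": 0, "twist": 0}, {"dx": 1.2, "dy": -1.2, "dz": 0, "twist": 0}, {"dx": 1.8, "dy": -1.8, "dz": 0, "twist": 0}, {"dx": 2.4, "dy": -2.4, "dz": 0, "twist": 0}, {"dx": 2.81, "dy": -2.81, "dz": 0, "twist": 0}])

```text
t: 21.48
tool_pos: [0.523, 0.2736, 0.3155]
tool_rot: [2.216, 2.221, 0.007]
contact_force: [0.0, 0.6, -0.4]
opening: 0.0855
```

Request:
jog_arm(steps=[{"dx": 0, "dy": 0, "dz": 0, "twist": 0}, {"dx": 0, "dy": 0, "dz": 0, "twist": 0}])

```text
t: 21.72
tool_pos: [0.5227, 0.2739, 0.3155]
tool_rot: [2.216, 2.222, 0.007]
contact_force: [1.3, 0.8, -0.2]
opening: 0.0853
```

Request:
jog_arm(steps=[{"dx": -0.04, "dy": 0.02, "dz": -0.7, "twist": 0}, {"dx": -0.04, "dy": 0.02, "dz": -1.3, "twist": 0}, {"dx": -0.04, "dy": 0.02, "dz": -1.8, "twist": 0}, {"dx": -0.04, "dy": 0.02, "dz": -2.12, "twist": 0}, {"dx": -0.04, "dy": 0.02, "dz": -2.12, "twist": 0}])

```text
t: 22.35
tool_pos: [0.519, 0.2754, 0.1868]
tool_rot: [2.216, 2.224, 0.002]
contact_force: [0.6, 1.0, 1.4]
opening: 0.0856
```

Request:
jog_arm(steps=[{"dx": 0, "dy": 0, "dz": 0, "twist": 0}, {"dx": 0, "dy": 0, "dz": 0, "twist": 0}, {"dx": 0, "dy": 0, "dz": 0, "twist": 0}])

```text
t: 22.72
tool_pos: [0.5195, 0.2756, 0.1879]
tool_rot: [2.215, 2.223, 0.005]
contact_force: [-0.3, 0.1, -0.0]
opening: 0.0851
```

Request:
jog_arm(steps=[{"dx": 0, "dy": 0, "dz": 0, "twist": 0}, {"dx": 0, "dy": 0, "dz": 0, "twist": 0}, {"dx": 0, "dy": 0, "dz": 0, "twist": 0}, {"dx": 0, "dy": 0, "dz": 0, "twist": 0}, {"dx": 0, "dy": 0, "dz": 0, "twist": 0}], gripper=255, newtons=40)

```text
t: 23.35
tool_pos: [0.5212, 0.2756, 0.1885]
tool_rot: [2.214, 2.221, 0.011]
contact_force: [5.4, -0.1, -1.4]
opening: 0.0266
```

Request:
jog_arm(steps=[{"dx": 0, "dy": 0, "dz": 0, "twist": 0}, {"dx": 0, "dy": 0, "dz": 0, "twist": 0}, {"dx": 0, "dy": 0, "dz": 0, "twist": 0}])

```text
t: 23.72
tool_pos: [0.5213, 0.2756, 0.1885]
tool_rot: [2.214, 2.221, 0.011]
contact_force: [1.3, 0.0, -0.1]
opening: 0.0267
```

Request:
jog_arm(steps=[{"dx": 0, "dy": 0, "dz": 0.02, "twist": 0}, {"dx": 0, "dy": 0, "dz": 0.025, "twist": 0}, {"dx": 0, "dy": 0, "dz": 0.025, "twist": 0}])

```text
t: 24.1
tool_pos: [0.5212, 0.2756, 0.1895]
tool_rot: [2.214, 2.221, 0.01]
contact_force: [3.8, 1.3, -3.9]
opening: 0.0265
```

```bash
python3 -c "
from h import *
for i in range(3):
    grab('side'); o=ctrl.get_obs(); print(o['tool_pos'].round(5),o['contact_force'].round(1))"
```

```text
[0.52124 0.27556 0.18957] [ 5.6  2.1 -5.1]
[0.52122 0.27558 0.18966] [ 3.3  1.  -4.8]
[0.52124 0.27558 0.18974] [ 4.5  1.  -4.2]
```

Request:
jog_arm(steps=[{"dx": 0, "dy": 0, "dz": 0, "twist": 0}, {"dx": 0, "dy": 0, "dz": 0, "twist": 0}, {"dx": 0, "dy": 0, "dz": 0, "twist": 0}, {"dx": 0, "dy": 0, "dz": 0, "twist": 0}, {"dx": 0, "dy": 0, "dz": 0, "twist": 0}], gripper=0)

```text
t: 24.88
tool_pos: [0.5212, 0.2756, 0.1898]
tool_rot: [2.214, 2.221, 0.01]
contact_force: [-0.1, -0.1, -0.2]
opening: 0.0853
```

Request:
jog_arm(steps=[{"dx": 0, "dy": 0, "dz": 0.6, "twist": 0}, {"dx": 0, "dy": 0, "dz": 1.3, "twist": 0}, {"dx": 0, "dy": 0.5, "dz": 2.1, "twist": 0}, {"dx": -0.8, "dy": 1.0, "dz": 2.1, "twist": 0}, {"dx": -1.5, "dy": 1.6, "dz": 2.1, "twist": 0}])

```text
t: 25.5
tool_pos: [0.4305, 0.3723, 0.317]
tool_rot: [2.215, 2.22, 0.013]
contact_force: [-0.1, -0.2, -0.5]
opening: 0.0854
```

Request:
jog_arm(steps=[{"dx": -0.7, "dy": 0.6, "dz": 0, "twist": 0}, {"dx": -1.3, "dy": 1.2, "dz": 0, "twist": 0}])

```text
t: 25.75
tool_pos: [0.3509, 0.4453, 0.3174]
tool_rot: [2.215, 2.22, 0.014]
contact_force: [0.7, 0.2, -0.4]
opening: 0.0855
```

```bash
sed -i "s/^    d=grab(n); print(n.*/    d=grab(n); a=top(d,'r',(.522,.275),.02); b=top(d,'b',(.514,.176),.02); L.setdefault(n,[]).append((a[3],b[3],a[2][2],b[2][2]))/; s/^for i in range(int/L={}\nfor i in range(int/" tops.py; echo "for n in L: A=np.array(L[n]); print(n,A.mean(0).round(5),'dmean',(A[:,0]-A[:,1]).mean().round(5),'dmed',(A[:,2]-A[:,3]).mean().round(5),'sd',(A[:,0]-A[:,1]).std().round(5))" >> tops.py; python3 tops.py 10; python3 - <<'E'
from h import *
for n in('top','side'): save(grab(n),n+'_end.png')
E
```

```text
26.75 [0.3525 0.4443 0.317 ] 0.08503422805218336 [ 0.6 -0.3 -0.2]
top [0.2152  0.21487 0.21518 0.21487] dmean 0.00034 dmed 0.00031 sd 0.00036
side [0.21604 0.21584 0.21597 0.21578] dmean 0.0002 dmed 0.00019 sd 0.00052
```

View pics/side_end.png

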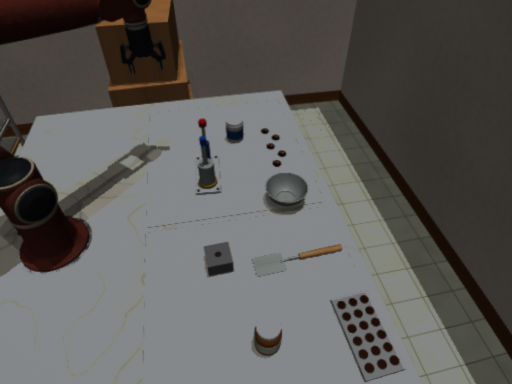

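View pics/top_end.png

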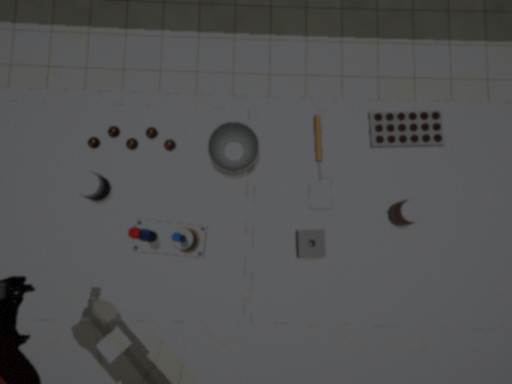

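Both tops now agree within about 0.2 mm after the tilt correction. The bowl (233,147), tin (97,187), jar (400,212) and spatula are where they started, and the arm is clear. Handing in.

```bash
python3 -c "
from station import ctrl
print(ctrl.finish_job())"
```

```text
the job is handed in; nothing more can be done
None
```

The job is handed in at about 27 s of the 67 s allowed, and my last checks found nothing wrong. The hand-in gives no verdict.

- **Piston:** I took the rod out of the stand and slid it into the bore. It met the piston about 46 mm below the mouth. I pushed roughly 20 mm until it bottomed at about 67 mm. The peak was about 15 N, held for roughly 0.4 s, and that figure is for rod and wall together because the wall's share can't be separated. Sideways force reached up to about 5 N while pressing. I then eased off and let go; the rod is standing in the barrel.
- **Stop pin:** After the first raise it read about 1.0 mm below the rod top, or about 1.2 mm once I allowed for camera tilt. I regrasped it and raised it 1.2 mm. The last check, averaging ten images from each camera, showed the knob 0.3 mm (top view) and 0.2 mm (side view) above the rod top. Allowing for camera tilt leaves 0.1–0.2 mm.
- **Disagreement:** The cameras read absolute heights 1–2 mm too high, so I relied on the difference between the two tops.
- **Surroundings:** The bowl, jar, tin and spatula look unmoved in both final views, and the arm is clear of everything.

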